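# Pack and lock the bicycle kit box

### The arm

A 6-joint arm with a two-finger parallel gripper is mounted at the origin on the work surface. World frame = base frame: x ahead of the robot, y to its left, z up, the work surface at z = 0. Lengths are in m, angles in rad, forces in N, time in s.
With the tool pointing down it reaches from about 0.35 to 0.975 m from the base axis. Payload 4.9 kg.
Tool frame: the origin (TCP) lies on the centre line of the jaws, within the pads' length; the fingertips stand 8 mm ahead of it and the grasp point (between the pads) lies 11 mm behind it; z points along the fingers, y is the direction in which the jaws open and shut (so a half turn about z gives the same grasp; the last joint's range is limited). The gripper opens to 85 mm and grips with 20 to 120 N. Pads are 22 mm wide; open, the fingers measure 114 mm over their backs; the gripper's body (76 mm by 85 mm) begins 54 mm behind the grasp point. The pads swing forward as they close: fully open they stand 13 mm farther back than shut.
Start: joints at [1.087, 0.053, 1.613, -0, 1.476, -0.119], TCP at [0.223, 0.584, 0.239] pointing down, gripper open.
Joint ranges: [-3.01, 3.01], [-1.01, 2.22], [0.06, 2.58], [-1.02, 4.17], [0.09, 2.62], [-3.14, 3.14]. Speed limits (rad/s): [2.57, 2.57, 3.14, 3.14, 3.14, 3.14].

### API

Orientations are given as a rotation vector (axis times angle).
In Python, from station import get_obs, get_image, calibration, finish_job gives the robot as it stands. The module is installed in compiled form; this text tells all that it offers.
- The arm moves only by the shell command python3 -m jog 'ROWS' [FORCE]. ROWS is JSON, a list of rows, each a list of 7 numbers: the shift along the tool's x, y, z in cm, then the turn, a rotation vector about the tool's x, y, z in rad, then the closure in counts, from 0 (fully open) to 255 (shut). In form: [[dx, dy, dz, ax, ay, az, jaw], ...]. A call has 1 to 8 rows; each row is the pose to reach, as a shift and turn from the pose measured when the call began, along the tool's axes at that moment; what a row does not reach only later rows make up. A row lasts 1/12 s, in which the tool goes at most 41.7 mm and 7.16 degrees, less where a joint would pass 70% of its speed; a pose out of reach is approached as far as the arm can. A call with a gripper value outside its range is refused whole. The fingers move at their own pace and stop on an object; FORCE is the grip in N (left out, the last holds). Time passes only in rows, so rows that repeat a pose let the fingers close. It gives the time, the measured TCP pose, the force and the opening at its end, in the units of the state.
- get_obs(): the state, without advancing time (a new reading comes with each control period).
- get_image(name): name is "side" or "top" or "wrist"; returns the picture (420x560x3 uint8, red, green, blue); there is no depth.
- calibration(name): a dict with "vfov" (degrees; the focal length in pixels is half the picture's height over the tangent of half this angle, whatever the lens; pixels are square), "cx", "cy" (the principal point, pixels), "dist_coeffs" ([k1, k2, p1, p2, k3] as OpenCV has them; the pictures are not rectified), "R" (3x3) and "t" (3): a world point X has camera coordinates R X + t. Camera axes: x right, y down, z forward; pixel columns grow to the right and rows downward; lengths in m; the calibration is good to about 2 mm. A picture is of the moment at which its call begins: read the wrist's pose just before it. calibration takes no time and is no camera call; for the wrist camera it gives the pose at the moment of the call.
- finish_job(): hands the job in, once; it reports no verdict.
The state is a dict: "t": time; "q": joint angles; "dq": joint speeds; "effort": joint torques, N m; "tool_pos": TCP position; "tool_rot": TCP orientation; "contact_force": force on the tool from outside, world axes, zero at the start; "wrist_torque": the same for the moment, N m; "opening": finger opening in m.
Only numpy, scipy, OpenCV 4.12 (cv2) and the standard library are available. Lean on these libraries where they do the work, as an engineer would, in place of code of your own. Each camera call takes 0.05 s, during which the arm holds its last target. There are 200 camera calls.

### The job

Put every black handlebar grip, the steel hex key set and the blue tin (whichever of them are out on the bench) into the pine box, shut its lid, and swing the wire bail over the lid until it snaps over centre and clamps. Then take the orange key from its stand and, with its blade in the slot only (never with the fingers), turn the cam lock on the lid a quarter turn clockwise until it seats; stand the key upright back in its stand. Leave everything else where it is.

Things in the scene. Friction and masses are not known exactly. Their poses are not given: they have to be found in the camera images.
- kit_box: Fixed pine box, 240 (x) by 190 (y) by 100 mm high, walls and floor 12 mm, open on top; origin at the centre of its underside on the bench. Its own +y side carries the lid hinge, its -y side is the front with the wire bail.
- lid (a joint): Hinge of the pine lid (240 by 190 by 12 mm, 0.3 kg): hinge line along box x at box y = +95 mm, 100 mm up. 0 = shut (lid top 112 mm above the bench), 1.571 = upright, 1.85 = leaning back on its stop; it starts open at 1.55 to 1.72. Stiff and damped: it stays put near upright; from about 0.5 rad forward of upright (below 1.07) it sinks shut by itself in some 3 s.
- lid_edge (a point): Middle of the lid's free edge, half-way through its 12 mm thickness; axes of the lid (the box's when shut). Two rubber blocks, 24 by 24 by 14 mm high, stand on the lid at box x = +-90, y = +25 mm.
- bail (a joint): Hinge of the wire bail, along box x at box y = -50 mm, 90 mm up. 0 = open, level out to the front (-y); grows as it swings up and over the lid; 2.65 = clamped, at its stop on the lid's rubber blocks. A spring drives it back to 0 below about 1.8 rad and on to 2.65 beyond (over centre); at most 4 N at the bar is needed.
- bail_bar (a point): Middle of the bail's cross bar, on the wire's centre line. The bail is a U of 8 mm round steel wire, arms 85 mm long, bar 260 mm long along box x. Near its middle the bar can be pinched from above: the wire is 36 mm clear of the box front when open and 14 mm above the lid when clamped; it turns freely between the fingers.
- cam (a joint): Slotted cam lock on the lid at box x = -65, y = -60 mm. 0 = unlocked, slot along box x, red tongue to box +x; grows clockwise seen from above on the shut lid; 1.571 = seated at its stop, tongue over the front strike. Friction (0.04 N m) holds it anywhere; starts up to 0.25 rad turned. The blade has up to 0.25 rad of play each way in the slot: turn the key past a quarter turn.
- cam_slot (a point): Centre of the cam's slot, on the slot's floor (115 mm above the bench when the lid is shut); x along the slot, z out of the lid. The cam is a 42 mm steel disc 3 mm thick with two jaws on it, 30 mm long, 9 mm wide, 8 mm high, and the 8 mm wide straight slot between them, open at both ends.
- key_mid (a point): Middle of the orange handle of the key: handle 40 (x) by 14 (y) by 50 mm (z); grasp across its 14 mm. Below it a 10 mm round shank 20 mm long, then the blade, 18 mm wide (x) by 4 mm thick (y), 20 mm long; its tip is 65 mm below this point. 60 g, loose, standing in the key stand at the start with its x along the stand's x.
- key_tip (a point): Middle of the blade's end, 65 mm below the handle's middle; axes of the key.
- key_stand: Fixed grey plastic block, 70 by 70 by 60 mm high, origin at the centre of its underside; a pocket in its top at the centre, 29 mm (along its x) by 18 mm, 50 mm deep, takes the key's shank and blade: the handle's shoulders then rest on the top, so that the blade's tip is 20 mm above the bench.
- grip_a_mid (a point): Black handlebar grip, 100 by 30 by 28 mm, 70 g; origin at its middle, half-way up; x along its length, z up; graspable across its width
- grip_b_mid (a point): Second black handlebar grip, as the first; origin at its middle, half-way up; x along its length, z up; graspable across its width
- hex_set_mid (a point): Stainless steel folding hex key set, 90 by 24 by 22 mm, 120 g; origin at its middle, half-way up; x along its length, z up; graspable across its width
- tin_mid (a point): Blue patch tin with a white label, 80 by 36 by 24 mm, 60 g; origin at its middle, half-way up; x along its length, z up; graspable across its width
- oil_bottle: Bystander: yellow oil bottle, 36 mm across, 110 mm tall; origin under it.
- bell: Bystander: brass bicycle bell, 54 mm across, 35 mm tall; origin under it.
- rear_lamp: Bystander: black and red rear lamp, 30 by 50 by 35 mm; origin under it.
- wrench: Bystander: steel wrench, 150 mm long, lying; origin under it.
Not all that is in view belongs to the job. Of the things like the part that bears key_mid, leave any that is pink or purple; of the rest the smaller one is meant.

How it is judged:
On the way, in this order (a step that is already met when the one before it is completed fails the run):
1. every kit item that is out lies inside the open box (x of grip_a_mid in the frame of kit_box between -0.108 and 0.108 m and y of grip_a_mid in the frame of kit_box between -0.083 and 0.083 m and z of grip_a_mid in the frame of kit_box between 0.01 and 0.092 m and x of grip_b_mid in the frame of kit_box between -0.108 and 0.108 m and y of grip_b_mid in the frame of kit_box between -0.083 and 0.083 m and z of grip_b_mid in the frame of kit_box between 0.01 and 0.092 m and x of hex_set_mid in the frame of kit_box between -0.108 and 0.108 m and y of hex_set_mid in the frame of kit_box between -0.083 and 0.083 m and z of hex_set_mid in the frame of kit_box between 0.01 and 0.092 m and x of tin_mid in the frame of kit_box between -0.108 and 0.108 m and y of tin_mid in the frame of kit_box between -0.083 and 0.083 m and z of tin_mid in the frame of kit_box between 0.01 and 0.092 m and value of joint lid above 0.9 rad and value of joint bail below 2 rad), for 0.2 s.
2. the lid is shut over them, cam still unlocked (x of grip_a_mid in the frame of kit_box between -0.108 and 0.108 m and y of grip_a_mid in the frame of kit_box between -0.083 and 0.083 m and z of grip_a_mid in the frame of kit_box between 0.01 and 0.092 m and x of grip_b_mid in the frame of kit_box between -0.108 and 0.108 m and y of grip_b_mid in the frame of kit_box between -0.083 and 0.083 m and z of grip_b_mid in the frame of kit_box between 0.01 and 0.092 m and x of hex_set_mid in the frame of kit_box between -0.108 and 0.108 m and y of hex_set_mid in the frame of kit_box between -0.083 and 0.083 m and z of hex_set_mid in the frame of kit_box between 0.01 and 0.092 m and x of tin_mid in the frame of kit_box between -0.108 and 0.108 m and y of tin_mid in the frame of kit_box between -0.083 and 0.083 m and z of tin_mid in the frame of kit_box between 0.01 and 0.092 m and value of joint lid below 0.05 rad and value of joint cam below 0.6 rad), for 0.2 s.
3. the bail is clamped over centre on the shut lid, cam still unlocked (value of joint bail above 2.55 rad and value of joint lid below 0.05 rad and value of joint cam below 0.6 rad), for 0.2 s.
4. the cam is seated with the key's blade in its slot (value of joint cam above 1.48 rad and distance between key_tip and cam_slot below 0.012 m and value of joint bail above 2.55 rad and value of joint lid below 0.05 rad), for 0.1 s.
At the end, for the whole second after the job is handed in: All kit items that were out lie inside the box; lid shut (under 0.05 rad), bail clamped (over 2.55 rad), cam seated (over 1.48 rad); the key stands in its stand, within 15 mm of the centre, upright within 0.2 rad, its shoulders down to within 8 mm of the stand's top (x of grip_a_mid in the frame of kit_box between -0.108 and 0.108 m and y of grip_a_mid in the frame of kit_box between -0.083 and 0.083 m and z of grip_a_mid in the frame of kit_box between 0.01 and 0.092 m and x of grip_b_mid in the frame of kit_box between -0.108 and 0.108 m and y of grip_b_mid in the frame of kit_box between -0.083 and 0.083 m and z of grip_b_mid in the frame of kit_box between 0.01 and 0.092 m and x of hex_set_mid in the frame of kit_box between -0.108 and 0.108 m and y of hex_set_mid in the frame of kit_box between -0.083 and 0.083 m and z of hex_set_mid in the frame of kit_box between 0.01 and 0.092 m and x of tin_mid in the frame of kit_box between -0.108 and 0.108 m and y of tin_mid in the frame of kit_box between -0.083 and 0.083 m and z of tin_mid in the frame of kit_box between 0.01 and 0.092 m and value of joint lid below 0.05 rad and value of joint bail above 2.55 rad and value of joint cam above 1.48 rad and horizontal distance between key_mid and key_stand below 0.015 m and angle between key_mid's own z axis and vertical below 0.2 rad and height (world z) of key_tip below 0.028 m and velocity of joint bail below 0.05 rad/s); the robot touches nothing.
It fails at once if another thing on the bench (oil bottle, bell, lamp, wrench) is displaced by more than 40 mm (distance of any of oil_bottle, bell, rear_lamp, wrench from where it was at the start of the episode above 0.04 m).
It fails at once if the fingers press on the cam lock (over 3 N) (contact force between the fingers and cam above 3 N).
Of grip_a, grip_b, hex_set, tin only 2 to 4 are there at a start; the rules pass over those that are not, and their reading is None.
At some moment in a run one of grip_a, grip_b, hex_set, tin may be knocked a few centimetres aside while the robot is not near it.
It also fails if it takes over 210 s, if anything falls off the work surface, if the arm or the gripper's body presses on something with over 40 N, if the wrist force passes 120 N, or if a joint passes its speed limit or range.

## Working session

There is one attempt and no reset: what is moved stays moved. The work goes in short steps, Python scripts to look and compute and a shell command to move; the robot and the scene stay as the last step left them, time stands still between calls to the robot, and variables do not carry over. Pictures are saved under pics/ and viewed, about 12 in all and at most 16, crops included, and the job is handed in when it is done.

```bash
mkdir -p pics; cat > h.py <<'E'
import numpy as np, cv2
from scipy.spatial.transform import Rotation as Ro
from station import get_obs,get_image,calibration
def K(c):
    f=210/np.tan(np.radians(c["vfov"])/2); return np.array([[f,0,c["cx"]],[0,f,c["cy"]],[0,0,1.]])
def snap(name,fn=None):
    c=calibration(name); im=get_image(name)
    if fn: cv2.imwrite("pics/"+fn+".png",im[:,:,::-1])
    return im,c
def ray(c,uv):
    p=cv2.undistortPoints(np.array(uv,float).reshape(-1,1,2),K(c),np.array(c["dist_coeffs"],float)).reshape(-1,2)
    R=np.array(c["R"]);t=np.array(c["t"])
    return -R.T@t,np.c_[p,np.ones(len(p))]@R
def onz(c,uv,z):
    o,d=ray(c,uv); return o+d*((z-o[2])/d[:,2])[:,None]
def proj(c,X):
    return cv2.projectPoints(np.array(X,float).reshape(-1,1,3),cv2.Rodrigues(np.array(c["R"]))[0],np.array(c["t"],float),K(c),np.array(c["dist_coeffs"],float))[0].reshape(-1,2)
def tri(c1,u1,c2,u2):
    o1,d1=ray(c1,u1);o2,d2=ray(c2,u2);d1=d1[0]/np.linalg.norm(d1[0]);d2=d2[0]/np.linalg.norm(d2[0])
    s=np.linalg.lstsq(np.c_[d1,-d2],o2-o1,rcond=None)[0];a=o1+s[0]*d1;b=o2+s[1]*d2
    return (a+b)/2,np.linalg.norm(a-b)
def tool():
    o=get_obs(); return np.array(o["tool_pos"]),Ro.from_rotvec(o["tool_rot"])
def go(p,yaw=None):
    "shift (cm) in tool axes to world p, and turn to point down with tool y along world yaw (mod pi)"
    t,R=tool(); s=R.inv().apply(np.array(p)-t)*100
    out=[np.round(s,2)]
    if yaw is not None:
        best=None
        for k in (0,np.pi):
            y=np.array([np.cos(yaw+k),np.sin(yaw+k),0]);z=np.array([0,0,-1.]);x=np.cross(y,z)
            r=(R.inv()*Ro.from_matrix(np.c_[x,y,z])).as_rotvec()
            if best is None or np.linalg.norm(r)<np.linalg.norm(best): best=r
        out.append(np.round(best,3))
    print("go",*out)
E
python3 - <<'E'
from h import *
for n in("top","side","wrist"):
    im,c=snap(n,n+"0"); print(n,K(c)[0,0],-np.array(c["R"]).T@c["t"],np.array(c["R"]).round(2).tolist(),c["dist_coeffs"])
t,R=tool();print(t,R.as_matrix().round(3).tolist(),get_obs())
E
```

```text
top 466.31950719890915 [0.36205817 0.04595403 1.13863359] [[0.0, -1.0, 0.01], [-0.99, -0.0, -0.15], [0.15, -0.01, -0.99]] [-0.0465632  0.         0.         0.         0.       ]
side 506.79442365789055 [0.3565768  0.93747184 0.93574885] [[-0.98, -0.21, 0.02], [-0.16, 0.66, -0.73], [0.14, -0.72, -0.68]] [-0.08854427  0.          0.          0.          0.        ]
wrist 336.84216222063884 [0.15182673 0.6078814  0.37340652] [[0.36, 0.93, -0.0], [0.89, -0.34, 0.3], [0.28, -0.11, -0.96]] [-0.0575564  0.         0.         0.         0.       ]
[0.22274735 0.58342472 0.23831677] [[-0.934, 0.357, -0.001], [0.357, 0.934, -0.001], [0.0, -0.002, -1.0]] {'t': 0.15, 'q': array([ 1.08698291e+00,  5.32127554e-02,  1.61401876e+00,  1.02174945e-05,
        1.47603520e+00, -1.19024444e-01]), 'dq': array([ 0.00105631, -0.00193087, -0.00447489, -0.00045581,  0.00029623,
        0.00088813]), 'effort': array([ 3.50583850e-04, -3.94248068e+01, -3.70720088e+01, -1.19102533e-04,
        4.71004372e-03,  2.90291055e-06]), 'tool_pos': array([0.22274735, 0.58342472, 0.23831677]), 'tool_rot': array([-5.69746753e-01, -3.08898095e+00,  2.50591249e-03]), 'contact_force': array([ 0.73740065,  0.07753876, -0.07595701]), 'wrist_torque': array([ 0.00455119, -0.01436764, -0.00993314]), 'opening': 0.08552563070659215}
```

View pics/top0.png

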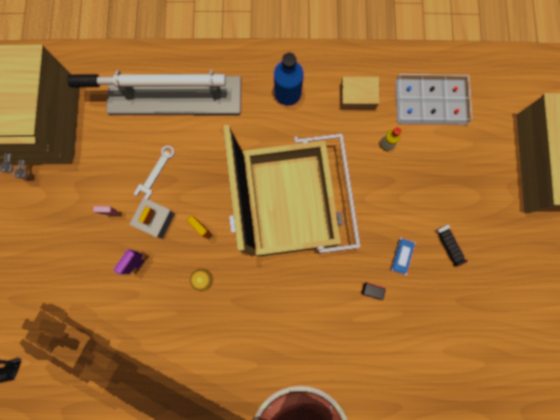

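View pics/side0.png

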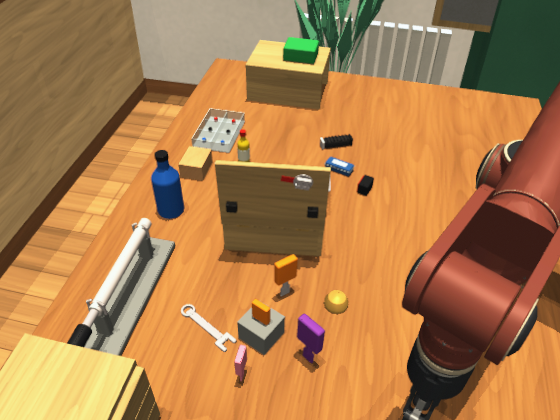

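Top: box centred near (292,198), lid hinge on the left (world +y), bail and front on the right. Tin (403,257), one grip (452,245), lamp (374,291). The key stand is at (152,217) with an orange key in it. A second orange key at (197,227) looks bigger, and the pink and purple ones are decoys. Side: shows the same, with the cam on the outside of the lid. No hex set or second grip visible.

```bash
python3 - <<'E'
from h import *
T=cv2.imread("pics/top0.png");S=cv2.imread("pics/side0.png");ct=calibration("top");cs=calibration("side")
def blobs(im,lo,hi,c,z,name,mn=25):
    m=cv2.inRange(cv2.cvtColor(im,cv2.COLOR_BGR2HSV),lo,hi)
    for k in cv2.findContours(m,cv2.RETR_EXTERNAL,cv2.CHAIN_APPROX_SIMPLE)[0]:
        if cv2.contourArea(k)>mn:
            r=cv2.minAreaRect(k); print(name,np.round(r[0]),np.round(r[1]),round(r[2]),onz(c,[r[0]],z)[0].round(3))
blobs(T,(100,100,60),(125,255,255),ct,.024,"blueT")
blobs(S,(100,100,60),(125,255,255),cs,.024,"blueS")
blobs(T,(0,0,0),(180,255,45),ct,.02,"blackT",80)
blobs(T,(10,200,150),(30,255,255),ct,.1,"orangeT",40)
print("boxcorners z.1",onz(ct,[[247,150],[325,143],[338,243],[258,252]],.1).round(3))
print("bail z.09",onz(ct,[[341,137],[358,246]],.09).round(3))
a=cv2.resize(T[100:320,90:490],(800,440),interpolation=cv2.INTER_CUBIC)
cv2.imwrite("pics/topz.png",a)
E
python3 -m jog '[[0,0,0,0,0,0,0]]'
```

```text
blueT [403. 256.] [14. 31.] 16 [ 0.423 -0.249  0.024]
blueT [288.  76.] [25. 27.] 90 [0.879 0.025 0.024]
blueS [167. 190.] [57. 27.] 82 [ 0.868 -0.017  0.024]
blueS [339. 164.] [26.  7.] 19 [ 0.423 -0.241  0.024]
blackT [301. 413.] [47. 12.] 0 [ 0.062 -0.005  0.02 ]
blackT [ 10. 370.] [19. 21.] 0 [0.151 0.68  0.02 ]
blackT [135. 264.] [ 9. 21.] 30 [0.403 0.392 0.02 ]
blackT [449. 250.] [35. 10.] 51 [ 0.438 -0.363  0.02 ]
blackT [243. 192.] [112.   8.] 83 [0.578 0.136 0.02 ]
blackT [82. 81.] [12. 29.] 90 [0.866 0.551 0.02 ]
orangeT [199. 280.] [17. 18.] 90 [0.366 0.224 0.1  ]
orangeT [197. 226.] [27. 11.] 45 [0.485 0.231 0.1  ]
orangeT [144. 214.] [ 4. 15.] 27 [0.512 0.352 0.1  ]
orangeT [394. 134.] [15. 14.] 90 [ 0.7   -0.219  0.1  ]
boxcorners z.1 [[ 0.661  0.122  0.1  ]
 [ 0.678 -0.058  0.1  ]
 [ 0.447 -0.084  0.1  ]
 [ 0.427  0.094  0.1  ]]
bail z.09 [[ 0.696 -0.097  0.09 ]
 [ 0.442 -0.131  0.09 ]]
t: 0.23
tool_pos: [0.2227, 0.5833, 0.2379]
tool_rot: [-0.57, -3.089, 0.003]
contact_force: [-0.7, 0.1, -0.1]
opening: 0.0854
```

View pics/topz.png

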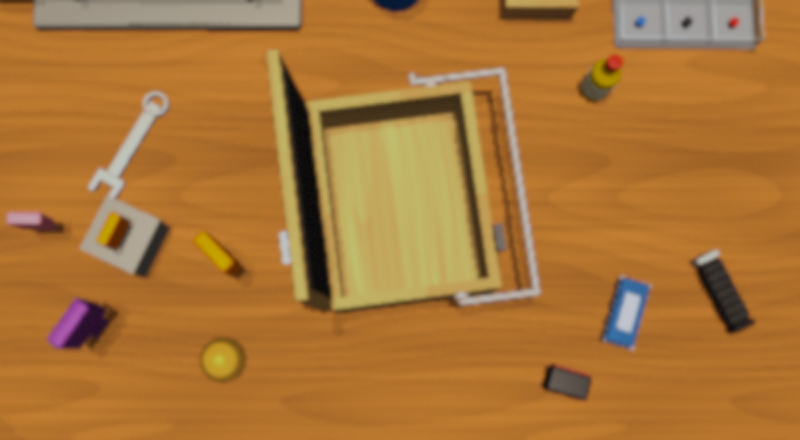

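Zoomed top: the box is open and empty. Only the tin (627,312) and one grip (722,290) are out, and the strike is at (499,237). Moving over to them.

```bash
python3 -m jog '[[0,0,-18,0,0,0,0],[0,0,-18,0,0,0,0],[0,0,-18,0,0,0,0],[0,0,-18,0,0,0,0],[0,0,-18,0,0,0,0],[0,0,-18,0,0,0,0]]'
python3 -c "
from h import *
go([.45,.2,.42],1.57-.28); go([.42,-.29,.35],1.57-.28)"
```

```text
t: 0.73
tool_pos: [0.2234, 0.5847, 0.4247]
tool_rot: [0.569, 3.087, 0.012]
contact_force: [-1.0, 1.4, -0.3]
opening: 0.0853
go [-34.89 -27.86   0.27] [ 0.008  0.001 -0.084]
go [-49.56 -74.76   6.91] [ 0.008  0.001 -0.084]
```

```bash
python3 -m jog '[[-35,-28,0,0,0,-0.08,0],[-35,-28,0,0,0,-0.08,0],[-35,-28,0,0,0,-0.08,0],[-35,-28,0,0,0,-0.08,0],[-35,-28,0,0,0,-0.08,0],[-35,-28,0,0,0,-0.08,0],[-35,-28,0,0,0,-0.08,0],[-35,-28,0,0,0,-0.08,0]]'
python3 -c "
from h import *
go([.42,-.29,.38],1.57-.28)"
```

```text
t: 1.4
tool_pos: [0.3926, 0.2947, 0.4192]
tool_rot: [0.445, 3.109, 0.009]
contact_force: [0.3, 0.0, -1.1]
opening: 0.0853
go [-19.04 -55.37   3.58] [ 0.006 -0.    -0.004]
```

```bash
python3 -m jog '[[-19,-55,0,0,0,0,0],[-19,-55,0,0,0,0,0],[-19,-55,0,0,0,0,0],[-19,-55,0,0,0,0,0],[-19,-55,0,0,0,0,0],[-19,-55,0,0,0,0,0],[-19,-55,0,0,0,0,0],[-19,-55,0,0,0,0,0]]' | tail -4
python3 -c "
from h import *
go([.42,-.29,.36],1.57-.28)"
```

```text
tool_pos: [0.4077, -0.0381, 0.4162]
tool_rot: [-0.445, -3.108, -0.01]
contact_force: [0.5, 0.3, -0.7]
opening: 0.0853
go [ -8.26 -23.87   5.45] [ 0.006 -0.003 -0.004]
```

```bash
python3 -m jog '[[-8.3,-23.9,5.5,0,0,0,0],[-8.3,-23.9,5.5,0,0,0,0],[-8.3,-23.9,5.5,0,0,0,0],[-8.3,-23.9,5.5,0,0,0,0],[-8.3,-23.9,5.5,0,0,0,0],[-8.3,-23.9,5.5,0,0,0,0],[-8.3,-23.9,5.5,0,0,0,0],[-8.3,-23.9,5.5,0,0,0,0]]' | tail -4
python3 -c "
from h import *
im,c=snap('wrist','w1'); print(tool()[0],-np.array(c['R']).T@c['t'])"
```

```text
tool_pos: [0.4191, -0.292, 0.3552]
tool_rot: [-0.45, -3.101, -0.016]
contact_force: [-0.8, -0.1, 0.4]
opening: 0.0852
[ 0.41961911 -0.2905794   0.35678251] [ 0.34707616 -0.27476301  0.49112618]
```

View pics/w1.png

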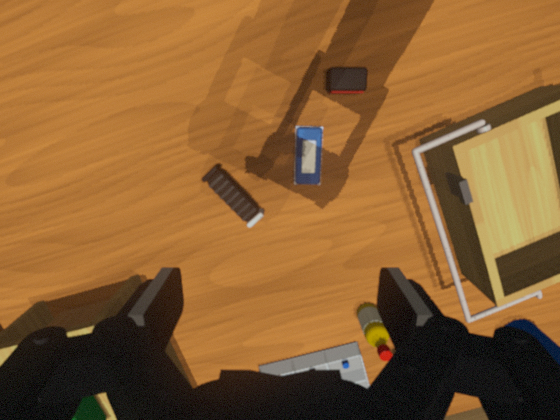

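Wrist: tin centred at (309,156), upright in the image. Grip runs from (207,172) to (262,222), lamp at (347,80).

```bash
cat > m1.py <<'E'
from h import *
from h import snap
def rect(im,f,roi):
    x0,y0,x1,y1=roi; m=np.zeros(im.shape[:2],np.uint8); m[y0:y1,x0:x1]=f(cv2.cvtColor(im,cv2.COLOR_RGB2HSV),im)[y0:y1,x0:x1]*255
    m=cv2.morphologyEx(m,cv2.MORPH_CLOSE,np.ones((7,7)));ks=cv2.findContours(m,cv2.RETR_EXTERNAL,cv2.CHAIN_APPROX_SIMPLE)[0]
    return cv2.minAreaRect(max(ks,key=cv2.contourArea))
blue=lambda h,i:(h[...,0]>98)&(h[...,0]<130)&(h[...,1]>90)&(h[...,2]>60)
grip=lambda h,i:(h[...,1]<110)&((h[...,2]>150)|(h[...,2]<70))
E
python3 - <<'E'
from m1 import *
w,cw=snap('wrist');t,ct=snap('top')
for n,f,rw,rt,z in(("tin",blue,(270,100,350,210),(380,230,425,285),.024),("grip",grip,(195,155,275,235),(430,218,475,275),.028)):
    a=rect(w,f,rw);b=rect(t,f,rt);p,e=tri(cw,a[0],ct,b[0])
    print(n,a,b,"tri",p.round(4),round(e,4),"plane",onz(cw,[a[0]],z)[0].round(4),onz(ct,[b[0]],z)[0].round(4))
    for c,r in((cw,a),(ct,b)):
        q=onz(c,cv2.boxPoints(r),z); e=[q[1]-q[0],q[2]-q[1]];L=max(e,key=np.linalg.norm);print([np.linalg.norm(v).round(4) for v in e],"yaw",np.arctan(L[1]/L[0]).round(3))
E
```

```text
tin ((306.4137268066406, 153.79425048828125), (23.946840286254883, 53.68083190917969), 3.814074993133545) ((402.71307373046875, 255.92276000976562), (14.187126159667969, 31.419654846191406), 15.068489074707031) tri [ 0.4222 -0.2517  0.0122] 0.0028 plane [ 0.419  -0.2518  0.024 ] [ 0.4229 -0.249   0.024 ]
[np.float64(0.0744), np.float64(0.0327)] yaw -0.342
[np.float64(0.0759), np.float64(0.0341)] yaw -0.295
grip ((253.80343627929688, 218.8413848876953), (5.647092819213867, 20.013961791992188), 48.366458892822266) ((461.5000305175781, 239.5000457763672), (40.69643783569336, 35.329872131347656), 63.43495178222656) tri [ 0.4447 -0.3278  0.1825] 0.0094 plane [ 0.4877 -0.3501  0.028 ] [ 0.462  -0.3924  0.028 ]
[np.float64(0.0301), np.float64(0.0083)] yaw -1.118
[np.float64(0.0886), np.float64(0.097)] yaw 0.422
```

```bash
python3 - <<'E'
from h import *
cw=calibration('wrist');ct=calibration('top')
for c,u in((cw,[[207,174],[256,220]]),(ct,[[444,227.5],[460,262]])):
    q=onz(c,u,.025);d=q[1]-q[0];print(q.mean(0).round(4),np.linalg.norm(d).round(4),np.arctan(d[1]/d[0]).round(3))
p=[np.array(tri(cw,[231.5,197],ct,[452,244.7])[0]).round(4)];print(p)
go([.421,-.250,.10],1.571-.31)
E
```

```text
[ 0.4513 -0.3709  0.025 ] 0.0969 0.494
[ 0.4498 -0.3696  0.025 ] 0.0904 0.398
[array([ 0.4506, -0.3714,  0.0217])]
go [ 0.95  3.61 25.94] [ 0.007 -0.004  0.026]
```

```bash
python3 -m jog '[[0.9,3.6,26,0,0,0.026,0],[0.9,3.6,26,0,0,0.026,0],[0.9,3.6,26,0,0,0.026,0],[0.9,3.6,26,0,0,0.026,0],[0.9,3.6,26,0,0,0.026,0],[0.9,3.6,26,0,0,0.026,0],[0.9,3.6,26,0,0,0.026,0],[0.9,3.6,26,0,0,0.026,0]]' | tail -4
python3 -c "
from h import *
im,c=snap('wrist','w2')
go([.421,-.25,.018],1.571-.31)
from m1 import *
a=rect(im,blue,(0,0,560,400));print(a)
q=onz(c,cv2.boxPoints(a),.024);print(q.mean(0),q)"
```

```text
tool_pos: [0.4191, -0.2459, 0.0948]
tool_rot: [-0.478, -3.095, -0.019]
contact_force: [-0.1, 0.6, -0.1]
opening: 0.0857
go [-0.13 -0.27  8.  ] [ 0.008 -0.006  0.003]
((276.5, 206.5), (67.0, 51.0), 90.0)
[ 0.4058553 -0.2460273  0.024    ] [[ 0.37972597 -0.25431681  0.024     ]
 [ 0.38937924 -0.22409448  0.024     ]
 [ 0.43230914 -0.2368306   0.024     ]
 [ 0.42200685 -0.26886731  0.024     ]]
```

```bash
python3 -m jog '[[-0.1,-0.3,8,0,0,0,0],[-0.1,-0.3,8,0,0,0,0],[-0.1,-0.3,8,0,0,0,0],[-0.1,-0.3,8,0,0,0,0],[-0.1,-0.3,8,0,0,0,255],[-0.1,-0.3,8,0,0,0,255],[-0.1,-0.3,8,0,0,0,255],[-0.1,-0.3,8,0,0,0,255]]' 35
python3 -m jog '[[0,0,0,0,0,0,255],[0,0,0,0,0,0,255],[0,0,0,0,0,0,255],[0,0,0,0,0,0,255]]'
```

```text
t: 4.27
tool_pos: [0.4221, -0.2513, 0.0205]
tool_rot: [-0.48, -3.103, -0.011]
contact_force: [0.6, 0.6, -0.2]
opening: 0.0388
t: 4.6
tool_pos: [0.422, -0.2513, 0.0206]
tool_rot: [-0.48, -3.103, -0.011]
contact_force: [-0.3, -0.4, 1.2]
opening: 0.0351
```

```bash
python3 -m jog '[[0,0,-18,0,0,0,255],[0,0,-18,0,0,0,255],[0,0,-18,0,0,0,255],[0,0,-18,0,0,0,255],[0,0,-18,0,0,0,255],[0,0,-18,0,0,0,255]]'
python3 -c "
from h import *
im,c=snap('wrist','w3')
go([.4995,.0017,.20],1.571+.115)"
```

```text
t: 5.1
tool_pos: [0.4242, -0.2544, 0.2062]
tool_rot: [0.479, 3.098, 0.003]
contact_force: [0.0, -0.6, -1.3]
opening: 0.0346
go [ 0.4  26.62  0.39] [ 0.005  0.003 -0.422]
```

```bash
python3 -m jog '[[0.4,26.6,0,0,0,-0.42,255],[0.4,26.6,0,0,0,-0.42,255],[0.4,26.6,0,0,0,-0.42,255],[0.4,26.6,0,0,0,-0.42,255],[0.4,26.6,0,0,0,-0.42,255],[0.4,26.6,0,0,0,-0.42,255],[0.4,26.6,0,0,0,-0.42,255],[0.4,26.6,0,0,0,-0.42,255]]'
python3 -c "
from h import *
im,c=snap('wrist','w4')
go([.4995,.0017,.04],1.571+.115)"
```

```text
t: 5.82
tool_pos: [0.4982, 0.0049, 0.2002]
tool_rot: [0.186, -3.134, -0.01]
contact_force: [-0.4, 0.2, -1.2]
opening: 0.0347
go [-0.17 -0.23 16.04] [ 0.005 -0.002  0.001]
```

View pics/w4.png

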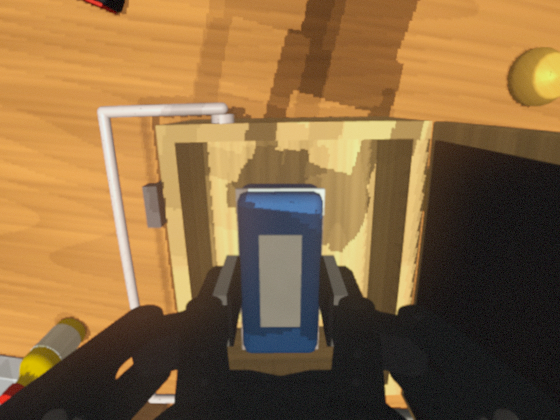

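Wrist: tin held and square over the box. The box's near outer corners are at (157,126) and (432,122), and the bail bar runs from (100,112) to (135,305).

```bash
python3 -c "
from h import *
c=calibration('wrist')
q=onz(c,[[157,126],[432,122]],.1);d=q[0]-q[1];print(q.round(4),np.linalg.norm(d),np.arctan2(d[0],-d[1])); m=q.mean(0);n=np.array([-d[1],d[0],0])/np.linalg.norm(d);print('centre',m+n*.12)
print('bail',onz(c,[[100,112],[133,295]],.09).round(4))"
python3 -m jog '[[-0.2,-0.2,16,0,0,0,255],[-0.2,-0.2,16,0,0,0,255],[-0.2,-0.2,16,0,0,0,255],[-0.2,-0.2,16,0,0,0,255],[-0.2,-0.2,16,0,0,0,255],[-0.2,-0.2,16,0,0,0,255],[-0.2,-0.2,16,0,0,0,100],[-0.2,-0.2,16,0,0,0,100]]'
python3 -m jog '[[0,0,0,0,0,0,100],[0,0,0,0,0,0,100],[0,0,-18,0,0,0,100],[0,0,-18,0,0,0,0],[0,0,-18,0,0,0,0],[0,0,-18,0,0,0,0],[0,0,-18,0,0,0,0],[0,0,-18,0,0,0,0]]'
python3 -c "
from h import *
go([.451,-.37,.2],1.571+.45)
im,c=snap('wrist','w5')"
```

```text
[[ 0.4457 -0.0902  0.1   ]
 [ 0.4209  0.0977  0.1   ]] 0.18959546038945682 0.13119852231878376
centre [0.5522288  0.01944959 0.1       ]
bail [[ 0.441  -0.1351  0.09  ]
 [ 0.5877 -0.1129  0.09  ]]
t: 6.53
tool_pos: [0.5006, 0.0013, 0.0419]
tool_rot: [0.182, -3.136, -0.007]
contact_force: [0.3, 1.1, -0.3]
opening: 0.0517
t: 7.2
tool_pos: [0.5038, 0.0001, 0.2293]
tool_rot: [-0.181, 3.125, 0.003]
contact_force: [-0.4, 0.3, 0.3]
opening: 0.0854
go [  9.57 -36.15   2.77] [-0.001  0.012 -0.334]
```

```bash
python3 -m jog '[[9.6,-36,0,0,0,-0.33,0],[9.6,-36,0,0,0,-0.33,0],[9.6,-36,0,0,0,-0.33,0],[9.6,-36,0,0,0,-0.33,0],[9.6,-36,0,0,0,-0.33,0],[9.6,-36,0,0,0,-0.33,0],[9.6,-36,0,0,0,-0.33,0],[9.6,-36,0,0,0,-0.33,0]]' | head -2
python3 -m jog '[[0,0,2,0,0,0,0],[0,0,2,0,0,0,0]]' | head -2
python3 -c "
from h import *
go([.451,-.37,.12],1.571+.45)
im,c=snap('wrist','w5')"
```

```text
t: 7.92
tool_pos: [0.4543, -0.3179, 0.2211]
t: 8.08
tool_pos: [0.4513, -0.3177, 0.195]
go [ 2.28 -4.81  7.43] [ 0.013  0.002 -0.008]
```

View pics/w5.png

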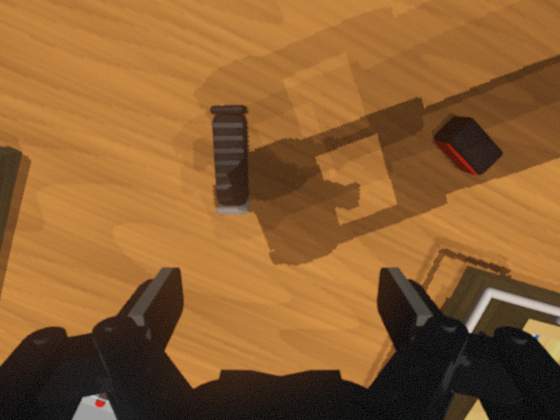

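Wrist: grip spans from (229,106) to (232,213), almost in line with the tool x axis.

```bash
python3 -c "
from h import *
c=calibration('wrist')
q=onz(c,[[229,106],[232,213]],.022);d=q[1]-q[0];m=q.mean(0);y=np.arctan(d[1]/d[0]);print(m.round(4),np.linalg.norm(d),y)
go([m[0],m[1],.02],1.571+y)"
```

```text
[ 0.4483 -0.3688  0.022 ] 0.09935530682033816 0.4297692881884708
go [ 2.63 -4.78 17.56] [0.013 0.003 0.014]
```

```bash
python3 -m jog '[[2.6,-4.8,5,0.01,0,0.01,0],[2.6,-4.8,5,0.01,0,0.01,0],[2.6,-4.8,17.6,0.01,0,0.01,0],[2.6,-4.8,17.6,0.01,0,0.01,0],[2.6,-4.8,17.6,0.01,0,0.01,0],[2.6,-4.8,17.6,0.01,0,0.01,0],[2.6,-4.8,17.6,0.01,0,0.01,0],[2.6,-4.8,17.6,0.01,0,0.01,255]]'
python3 -m jog '[[0,0,0,0,0,0,255],[0,0,0,0,0,0,255],[0,0,0,0,0,0,255],[0,0,0,0,0,0,255],[0,0,0,0,0,0,255],[0,0,0,0,0,0,255],[0,0,0,0,0,0,255],[0,0,0,0,0,0,255]]'
python3 -m jog '[[0,0,-18,0,0,0,255],[0,0,-18,0,0,0,255],[0,0,-18,0,0,0,255],[0,0,-18,0,0,0,255],[0,0,-18,0,0,0,255],[0,0,-18,0,0,0,255]]'
python3 -c "
from h import *
b=Ro.from_euler('z',.125).apply([.05,-.005,0])+[.5525,.019,.2];print(b)
go(b,1.571+.125)"
```

```text
t: 8.8
tool_pos: [0.4499, -0.3689, 0.0215]
tool_rot: [-0.678, 3.064, 0.002]
contact_force: [0.4, -0.8, 0.3]
opening: 0.0755
t: 9.47
tool_pos: [0.4512, -0.37, 0.0241]
tool_rot: [-0.677, 3.062, -0.002]
contact_force: [-1.0, 2.0, 7.5]
opening: 0.0291
t: 9.97
tool_pos: [0.4524, -0.3725, 0.2116]
tool_rot: [-0.676, 3.056, -0.019]
contact_force: [-0.0, 0.7, -0.7]
opening: 0.0289
[0.60273326 0.02027275 0.2       ]
go [-30.18  29.29   1.01] [-0.013  0.011  0.31 ]
```

```bash
python3 -m jog '[[-30,29.3,0,0,0,0.31,255],[-30,29.3,0,0,0,0.31,255],[-30,29.3,0,0,0,0.31,255],[-30,29.3,0,0,0,0.31,255],[-30,29.3,0,0,0,0.31,255],[-30,29.3,0,0,0,0.31,255],[-30,29.3,0,0,0,0.31,255],[-30,29.3,0,0,0,0.31,255]]'
python3 -c "
from h import *
b=Ro.from_euler('z',.125).apply([.05,-.005,0])+[.5525,.019,.2];
go(b,1.571+.125)"
```

```text
t: 10.63
tool_pos: [0.5683, -0.0611, 0.2069]
tool_rot: [-0.195, 3.125, -0.014]
contact_force: [1.2, -1.2, -0.9]
opening: 0.0289
go [-4.43  7.65  0.66] [-0.01  0.01 -0.  ]
```

```bash
python3 -m jog '[[-4.4,7.7,0,-0.01,0.01,0,255],[-4.4,7.7,0,-0.01,0.01,0,255],[-4.4,7.7,0,-0.01,0.01,0,255],[-4.4,7.7,0,-0.01,0.01,0,255]]' | head -2
python3 -c "
from h import *
b=Ro.from_euler('z',.125).apply([.05,-.005,-.157])+[.5525,.019,.2];
go(b,1.571+.125); im,c=snap('wrist','w6')"
```

```text
t: 10.97
tool_pos: [0.6018, 0.0233, 0.2045]
go [-0.1  -0.33 16.15] [ 0.001 -0.003  0.004]
```

View pics/w6.png

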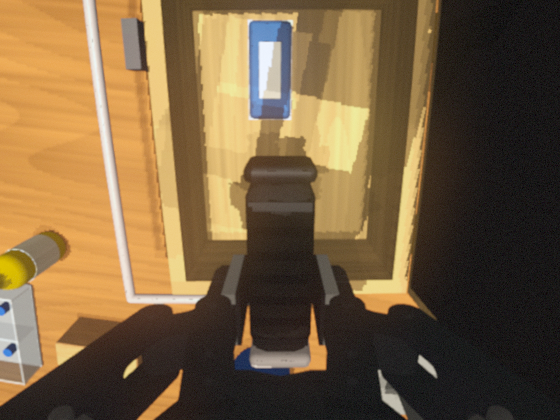

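Wrist: tin lies in the box at (270,70), grip held squarely above the far half. Far box corners are at (183,293) and (410,291), bail far corner at (129,299).

```bash
python3 -c "
from h import *
c=calibration('wrist')
print(onz(c,[[183,293],[410,291]],.1).round(4),onz(c,[[129,299],[94,20]],.09).round(4))"
python3 -m jog '[[-0.1,-0.3,16,0,0,0,255],[-0.1,-0.3,16,0,0,0,255],[-0.1,-0.3,16,0,0,0,255],[-0.1,-0.3,16,0,0,0,255],[-0.1,-0.3,16,0,0,0,255],[-0.1,-0.3,16,0,0,0,255],[-0.1,-0.3,16,0,0,0,110],[-0.1,-0.3,16,0,0,0,110]]'
python3 -m jog '[[0,0,0,0,0,0,110],[0,0,0,0,0,0,110],[0,0,-18,0,0,0,110],[0,0,-18,0,0,0,0],[0,0,-18,0,0,0,0],[0,0,-18,0,0,0,0],[0,0,-18,0,0,0,0],[0,0,-18,0,0,0,0]]'
python3 -c "
from h import *
im,c=snap('wrist','w7');im,ct=snap('top','top7')
go([.55,-.0,.40],1.571+.125)"
```

```text
[[ 0.6813 -0.0506  0.1   ]
 [ 0.6563  0.1331  0.1   ]] [[ 0.7002 -0.0996  0.09  ]
 [ 0.4847 -0.1245  0.09  ]]
t: 11.68
tool_pos: [0.6038, 0.0177, 0.0472]
tool_rot: [-0.198, 3.135, -0.001]
contact_force: [-0.2, -0.2, 0.6]
opening: 0.0484
t: 12.35
tool_pos: [0.607, 0.0177, 0.2355]
tool_rot: [-0.198, 3.122, -0.004]
contact_force: [1.0, -0.5, 0.1]
opening: 0.0854
go [  5.54  -1.12 -17.18] [-0.001  0.002  0.001]
```

```bash
python3 -m jog '[[5.5,0,-18,0,0,0,200],[5.5,0,-18,0,0,0,200],[5.5,0,-18,0,0,0,200],[5.5,0,-18,0,0,0,200],[5.5,0,-18,0,0,0,200],[5.5,0,-18,0,0,0,255],[5.5,0,-18,0,0,0,255],[5.5,0,-18,0,0,0,255]]' | head -2
python3 -c "
from h import *
im,c=snap('wrist','w8')
go([.542,.215,.42],1.571+.13)"
```

```text
t: 13.12
tool_pos: [0.5485, 0.0112, 0.4049]
go [-1.92 20.29 -1.57] [ 0.    -0.003 -0.004]
```

View pics/w8.png

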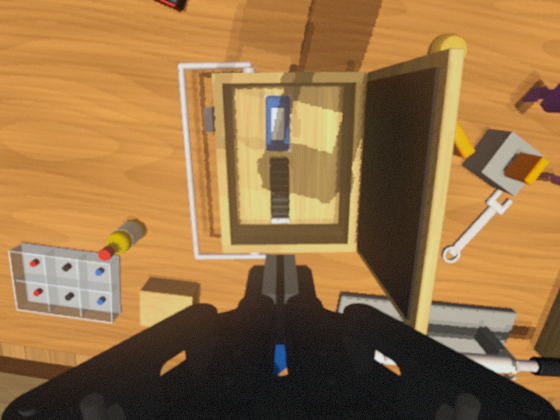

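Wrist: tin (278,125) and grip (280,185) both lie flat in the box. Box corners are at (218,76), (367,73), (357,251) and (220,252), the lid's free edge runs from (452,50) to (420,330), and the bail from (181,65) to (195,258).

```bash
python3 -c "
from h import *
c=calibration('wrist')
q=onz(c,[[214,75],[367,72],[358,252],[220,253]],.1);print(q.round(4),q.mean(0))
for a,b in((0,3),(1,2)):d=q[b]-q[a];print(np.linalg.norm(d),np.arctan2(d[1],d[0]))
for a,b in((1,0),(2,3)):d=q[b]-q[a];print(np.linalg.norm(d),np.arctan2(d[0],-d[1]))
q=onz(c,[[181,65],[195,258]],.09);d=q[1]-q[0];print(q,np.arctan2(d[1],d[0]),np.linalg.norm(d))
print('edge',onz(c,[[452,50],[420,330]],.285).round(3))"
python3 -m jog '[[-1.9,20.3,-1.5,0,0,0,255],[-1.9,20.3,-1.5,0,0,0,255],[-1.9,20.3,-1.5,0,0,0,255],[-1.9,20.3,-1.5,0,0,0,255],[-1.9,20.3,-1.5,0,0,0,255],[-1.9,20.3,-1.5,0,0,0,255],[-1.9,20.3,-1.5,0,0,0,255]]' | head -2
python3 -c "
from h import *
go([.542,.215,.245],1.571+.13)"
```

```text
[[ 0.4471 -0.0859  0.1   ]
 [ 0.4198  0.1004  0.1   ]
 [ 0.658   0.1349  0.1   ]
 [ 0.6841 -0.0604  0.1   ]] [0.55225565 0.02221941 0.1       ]
0.2383579389621413 0.10717043954213916
0.24063140738314004 0.14388560918627777
0.18827236027815922 0.1456011446742006
0.19703277953313778 0.13317086056455474
[[ 0.43939235 -0.13010089  0.09      ]
 [ 0.70169687 -0.09783197  0.09      ]] 0.12240583063600556 0.26428193938267214
edge [[0.419 0.115 0.285]
 [0.65  0.15  0.285]]
t: 13.75
tool_pos: [0.5411, 0.2169, 0.4159]
go [-0.21 -0.18 17.08] [-0.001 -0.009 -0.   ]
```

```bash
python3 -m jog '[[-0.2,0,17,0,0,0,255],[-0.2,0,17,0,0,0,255],[-0.2,0,17,0,0,0,255],[-0.2,0,17,0,0,0,255],[-0.2,0,17,0,0,0,255],[-0.2,0,17,0,0,0,255]]' | head -2
python3 -m jog '[[0,-2,0,0,0,0,255],[0,-4,0,0,0,0,255],[0,-6,0,0,0,0,255],[0,-8,0,0,0,0,255],[0,-10,0,0,0,0,255],[0,-12,0,0,0,0,255],[0,-14,0,0,0,0,255],[0,-16,0,0,0,0,255]]' | grep -v rot
python3 -c "
from h import *
p=tool()[0];print(Ro.from_euler('z',-.13).apply(p-[.552,.021,0]))"
```

```text
t: 14.25
tool_pos: [0.5392, 0.2151, 0.2402]
t: 14.92
tool_pos: [0.5615, 0.0554, 0.2449]
contact_force: [0.5, 2.3, -0.1]
opening: -0.0002
[0.01386885 0.03292516 0.24494248]
```

```bash
python3 -m jog '[[0,-2,0,0,0,0,255],[0,-4,0,0,0,0,255],[0,-4,0,0,0,0,255],[0,-4,-5,0,0,0,255],[0,-4,-5,0,0,0,255],[0,-4,-5,0,0,0,255],[0,-4,-5,0,0,0,255],[0,-4,-5,0,0,0,255]]' | grep -v rot
for i in 1 2 3 4; do python3 -m jog '[[0,0,-3,0,0,0,255],[0,0,-3,0,0,0,255],[0,0,-3,0,0,0,255],[0,0,-3,0,0,0,255],[0,0,-3,0,0,0,255],[0,0,-3,0,0,0,255],[0,0,-3,0,0,0,255],[0,0,-3,0,0,0,255]]' | head -2; done
python3 -c "
from h import *
im,c=snap('wrist','w9'); im,c=snap('side','s9')
go([.552,.021,.42],1.571+.13)"
```

```text
t: 15.58
tool_pos: [0.5673, 0.0162, 0.2953]
contact_force: [-0.1, 0.6, -0.5]
opening: 0.0001
t: 16.25
tool_pos: [0.5675, 0.0163, 0.3245]
t: 16.92
tool_pos: [0.5677, 0.0165, 0.3538]
t: 17.58
tool_pos: [0.5679, 0.0166, 0.3831]
t: 18.25
tool_pos: [0.5683, 0.0167, 0.4124]
go [ 1.58  0.64 -0.7 ] [-0.001 -0.016 -0.002]
```

View pics/w9.png

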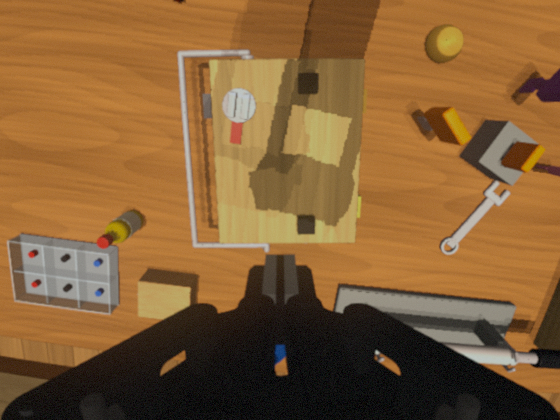

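Lid is shut: wrist shows the cam at (238,106) with its red tongue toward +x and the slot nearly along box x. The bail bar runs from (181,55) to (195,246).

```bash
python3 -c "
from h import *
c=calibration('wrist')
q=onz(c,[[181,55],[195,246]],.09);print(q.round(4),q.mean(0).round(4))
q=onz(c,[[210,60],[365,59],[356,242],[220,243]],.112);print(q.round(4),q.mean(0).round(4))
print('cam',onz(c,[[238.5,106]],.12))
go([.5695,-.113,.25],1.571+.13)"
```

```text
[[ 0.4426 -0.1296  0.09  ]
 [ 0.7018 -0.0955  0.09  ]] [ 0.5722 -0.1125  0.09  ]
[[ 0.4468 -0.0875  0.112 ]
 [ 0.4215  0.0989  0.112 ]
 [ 0.657   0.1323  0.112 ]
 [ 0.6828 -0.0561  0.112 ]] [0.552  0.0219 0.112 ]
cam [[ 0.49642773 -0.04676973  0.12      ]]
go [  1.28 -12.86  16.32] [-0.001 -0.016 -0.002]
```

```bash
python3 -m jog '[[1.3,-12.8,10,0,-0.016,0,165],[1.3,-12.8,16,0,-0.016,0,165],[1.3,-12.8,16,0,-0.016,0,165],[1.3,-12.8,16,0,-0.016,0,165],[1.3,-12.8,16,0,-0.016,0,165],[1.3,-12.8,16,0,-0.016,0,165],[1.3,-12.8,16,0,-0.016,0,165],[1.3,-12.8,16,0,-0.016,0,165]]' | grep -v rot
python3 -c "
from h import *
c0=calibration('wrist');im,c=snap('wrist','w10')
g=cv2.cvtColor(im,cv2.COLOR_RGB2HSV)
# wire: bright, unsaturated, per row
m=((g[...,1]<60)&(g[...,2]>130)).astype(np.uint8)*255
for v in range(60,240,20):
    r=np.where(m[v])[0]; r=np.split(r,np.where(np.diff(r)>2)[0]+1); print(v,[(int(a[0]),int(a[-1])) for a in r if len(a)>3])
go([.570,-.113,.085],1.571+.13)"
```

```text
t: 19.02
tool_pos: [0.5699, -0.1122, 0.2546]
contact_force: [0.1, 0.2, 0.2]
opening: 0.0302
60 [(278, 285)]
80 [(278, 286)]
100 [(278, 285), (359, 385)]
120 [(351, 401)]
140 [(360, 390)]
160 []
180 []
200 []
220 []
go [ 0.11 -0.05 17.07] [-0.002  0.003 -0.001]
```

```bash
python3 -c "
from h import *
c=calibration('wrist')
B=lambda p:Ro.from_euler('z',-.13).apply(p-np.array([.552,.0215,0]))
for z in(.08,.09,.10): print(z,B(onz(c,[[281.5,60],[282,100]],z)).round(4))
print(B(tool()[0]))"
python3 -m jog '[[0,0,8,0,0,0,165],[0,0,8,0,0,0,165],[0,0,13,0,0,0,165],[0,0,13,0,0,0,165],[0,0,17,0,0,0,165],[0,0,17,0,0,0,165],[0,0,17,0,0,0,165],[0,0,17,0,0,0,165]]' | grep -v rot
```

```text
0.08 [[-0.1118 -0.1363  0.08  ]
 [-0.0786 -0.1359  0.08  ]]
0.09 [[-0.1106 -0.1363  0.09  ]
 [-0.0785 -0.1359  0.09  ]]
0.1 [[-0.1094 -0.1363  0.1   ]
 [-0.0784 -0.1359  0.1   ]]
[ 0.00094577 -0.13478489  0.25573294]
t: 19.73
tool_pos: [0.5732, -0.1126, 0.0893]
contact_force: [-0.8, -0.3, 1.1]
opening: 0.03
```

```bash
python3 -m jog '[[0,0,0.3,0,0,0,255],[0,0,0.3,0,0,0,255],[0,0,0.3,0,0,0,255],[0,0,0.3,0,0,0,255],[0,0,0.3,0,0,0,255],[0,0,0.3,0,0,0,255]]' 60 | grep -v rot
python3 -m jog '[[0,0.2,-1.7,0,0,0,255],[0,0.7,-3.3,0,0,0,255],[0,1.5,-4.8,0,0,0,255],[0,2.6,-6.1,0,0,0,255],[0,3.9,-7.1,0,0,0,255],[0,5.4,-7.9,0,0,0,255],[0,5.4,-7.9,0,0,0,255],[0,5.4,-7.9,0,0,0,255]]' | grep -v rot
python3 -c "
from h import *
print(Ro.from_euler('z',-.13).apply(tool()[0]-np.array([.552,.0215,0])))"
```

```text
t: 20.23
tool_pos: [0.5755, -0.1097, 0.0903]
contact_force: [-1.1, 11.9, 6.9]
opening: 0.0049
t: 20.9
tool_pos: [0.5687, -0.0565, 0.1736]
contact_force: [-3.8, -4.2, 8.3]
opening: 0.005
[ 0.00643872 -0.07954732  0.17357477]
```

```bash
python3 -c "
from h import *
im,c=snap('wrist','w11');im2,c=snap('top')
cv2.imwrite('pics/m11.png',np.hstack([im,cv2.resize(im2[110:270,220:380],(420,420))])[:,:,::-1][:, ::1][:, :980]) 
a=cv2.imread('pics/m11.png');cv2.imwrite('pics/m11.png',cv2.resize(a,(800,343)))"
```

```text
(no output)
```

View pics/m11.png

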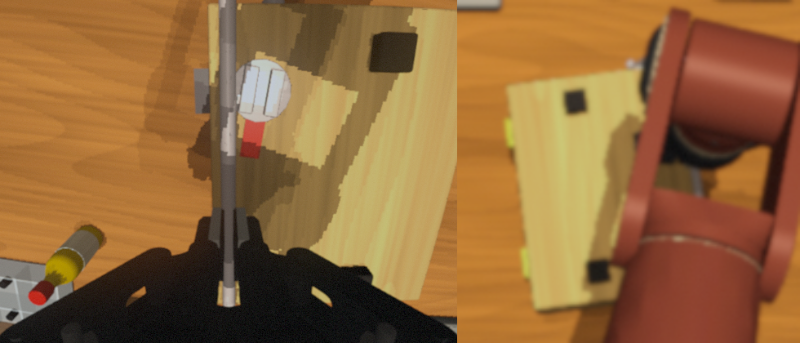

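The wire is pinched between the jaws and the bail is up at about 1.2 rad. Swinging it on over centre.

```bash
python3 -m jog '[[0,1.6,-0.3,0,0,0,255],[0,3.1,-0.4,0,0,0,255],[0,5,-0.3,0,0,0,255],[0,6.3,0.1,0,0,0,255],[0,7.4,0.7,0,0,0,255],[0,8.4,1.4,0,0,0,255],[0,9.4,2.3,0,0,0,255],[0,9.9,2.9,0,0,0,255]]' | grep -v rot
python3 -m jog '[[0,0.4,0.5,0,0,0,255],[0,0.4,0.5,0,0,0,255],[0,0.4,0.5,0,0,0,230],[0,0.4,0.5,0,0,0,190],[0,0.4,0.5,0,0,0,190],[0,0.4,0.5,0,0,0,190],[0,0.4,0.5,0,0,0,190],[0,0.4,0.5,0,0,0,190]]' | grep -v rot
python3 -m jog '[[0,0,-4,0,0,0,190],[0,0,-15,0,0,0,190],[0,0,-15,0,0,0,190],[0,0,-15,0,0,0,190],[0,0,-15,0,0,0,190],[0,0,-15,0,0,0,190],[0,0,-15,0,0,0,190]]' | grep -v rot
python3 -c "
from h import *
snap('wrist','w12')"
```

```text
t: 21.67
tool_pos: [0.5567, 0.0428, 0.1449]
contact_force: [-0.5, 0.8, -0.3]
opening: -0.0003
t: 22.33
tool_pos: [0.5559, 0.0468, 0.1392]
contact_force: [-0.5, -0.4, 0.1]
opening: 0.0217
t: 22.92
tool_pos: [0.5527, 0.0467, 0.288]
contact_force: [0.1, -0.5, -1.3]
opening: 0.0218
```

View pics/w12.png

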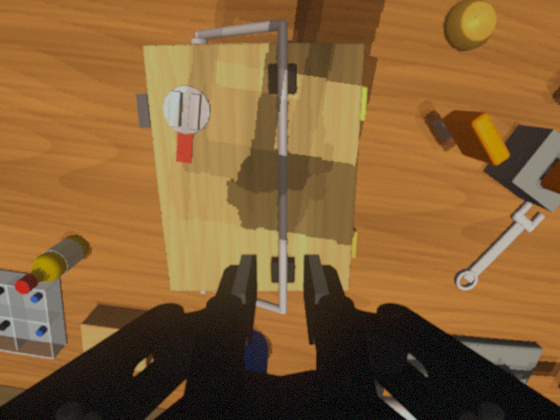

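Clamped: the bar lies across both rubber blocks, from (284,30) to (284,305). Cam at (187,110), tongue at (185,148). Now the key.

```bash
python3 -c "
from h import *
go([.55,.35,.33],1.571+.13)"
```

```text
go [-3.8  30.09 -4.28] [-0.001  0.015  0.001]
```

```bash
python3 -m jog '[[-3.8,30,-4.3,0,0.015,0,100],[-3.8,30,-4.3,0,0.015,0,100],[-3.8,30,-4.3,0,0.015,0,100],[-3.8,30,-4.3,0,0.015,0,100],[-3.8,30,-4.3,0,0.015,0,100],[-3.8,30,-4.3,0,0.015,0,100],[-3.8,30,-4.3,0,0.015,0,100],[-3.8,30,-4.3,0,0.015,0,100]]' | head -2
python3 -c "
from h import *
im,c=snap('wrist','w13');cv2.imwrite('pics/w13z.png',cv2.resize(im[20:300,120:460],None,fx=2,fy=2,interpolation=cv2.INTER_CUBIC)[:,:,::-1])"
```

```text
t: 23.63
tool_pos: [0.5485, 0.3537, 0.3278]
```

View pics/w13z.png

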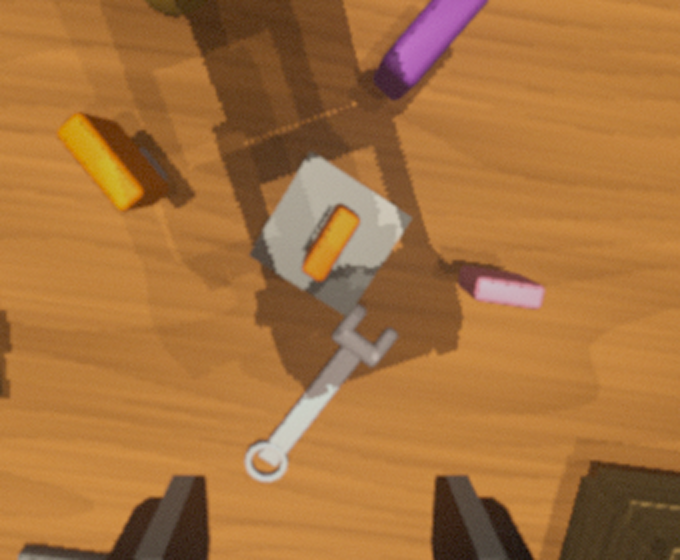

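Wrist zoom: key handle in the stand runs from (347,210) to (315,275). Stand top corners are at (313,155) and (409,217). The larger orange key is at (100,160), wrench to the right of the stand at (320,390).

```bash
cat > m2.py <<'E'
from h import *
def orect(im,roi):
    h=cv2.cvtColor(im,cv2.COLOR_RGB2HSV);m=np.zeros(im.shape[:2],np.uint8);x0,y0,x1,y1=roi
    m[y0:y1,x0:x1]=cv2.inRange(h,(8,215,150),(24,255,255))[y0:y1,x0:x1]
    k=max(cv2.findContours(m,cv2.RETR_EXTERNAL,cv2.CHAIN_APPROX_SIMPLE)[0],key=cv2.contourArea);return cv2.minAreaRect(k)
def show(c,r,z):
    q=onz(c,cv2.boxPoints(r),z);e=[q[1]-q[0],q[2]-q[1]];L=max(e,key=np.linalg.norm)
    print(np.round(r[0],1),"ctr",q.mean(0).round(4),[np.linalg.norm(v).round(4) for v in e],"yaw",np.arctan2(L[1],L[0]).round(3),"mod pi",(np.arctan2(L[1],L[0])%np.pi).round(3))
E
python3 - <<'E'
from m2 import *
im=cv2.imread('pics/w13.png')[:,:,::-1].copy();c=calibration('wrist')
a=orect(im,(255,105,315,175));show(c,a,.11)
q=onz(c,[[276.5,97.5],[324,128]],.06);d=q[1]-q[0];print("stand edge",q.round(4),np.linalg.norm(d),np.arctan2(d[1],d[0])%(np.pi/2))
t,ct=snap('top');b=orect(t,(130,195,165,235));show(ct,b,.11);print(tri(c,a[0],ct,b[0]))
go([.505,.345,.2],1.571+.13)
E
```

```text
[281.6 154.1] ctr [0.5219 0.3491 0.11  ] [np.float64(0.0111), np.float64(0.004)] yaw 2.633 mod pi 2.633
stand edge [[0.4653 0.3356 0.06  ]
 [0.4916 0.3953 0.06  ]] 0.0652431514240943 1.1549627247236507
[144.2 213.6] ctr [0.5113 0.3487 0.11  ] [np.float64(0.0357), np.float64(0.0123)] yaw -0.424 mod pi 2.718
(array([0.5168513 , 0.34929897, 0.10799234]), np.float64(0.010497607189505204))
go [4.400e+00 1.000e-02 1.278e+01] [-0.002 -0.004  0.005]
```

```bash
python3 - <<'E'
from h import *
c=calibration('wrist')
z=np.array([[334,205],[358,212],[326,280],[303,272]])/2+[120,20]
q=onz(c,z,.11);d=(q[2]+q[3]-q[0]-q[1])/2;print(q.mean(0).round(4),np.linalg.norm(d),np.arctan2(d[1],d[0]))
q=onz(c,[[120+313/2,20+155/2],[120+409/2,20+217/2]],.06);e=q[1]-q[0];e/=np.linalg.norm(e);n=np.array([e[1],-e[0],0]);print("stand ctr",q.mean(0)+n*.035,n)
go([.509,.347,.2],1.151)
E
```

```text
[0.5087 0.3479 0.11  ] 0.038220678706406185 -0.30246114494559884
stand ctr [0.51109175 0.34855568 0.06      ] [ 0.91314832 -0.40762746  0.        ]
go [ 3.97  0.15 12.78] [-0.003 -0.003  0.555]
```

```bash
python3 -m jog '[[4,0.2,12.7,0,0,0.555,100],[4,0.2,12.7,0,0,0.555,100],[4,0.2,12.7,0,0,0.555,100],[4,0.2,12.7,0,0,0.555,100],[4,0.2,12.7,0,0,0.555,100],[4,0.2,12.7,0,0,0.555,100],[4,0.2,12.7,0,0,0.555,100],[4,0.2,12.7,0,0,0.555,100]]' | head -2
python3 -c "
from h import *
im,c=snap('wrist','w14')
print(proj(c,[[.510,.348,.11],[.510+.02*.913,.348-.02*.408,.11],[.510-.02*.913,.348+.02*.408,.11]]))
go([.51,.348,.082],1.151)"
```

```text
t: 24.4
tool_pos: [0.5093, 0.3466, 0.2013]
[[286.38430994 214.76646887]
 [286.23260893 240.93226853]
 [286.53881217 187.26269991]]
go [-0.02  0.16 11.97] [-0.003 -0.001 -0.   ]
```

View pics/w14.png

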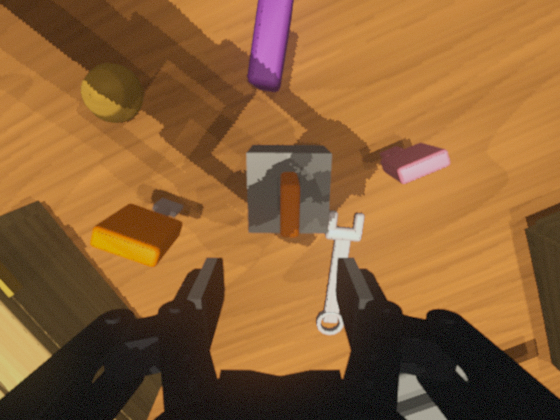

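Wrist: handle top runs from (289,183) to (290,237), about 3 mm to +y and 3 mm to +x of the prediction in tool axes. The stand is square in view, centred on u=289.

```bash
python3 -m jog '[[0.2,0.4,4,0,0,0,100],[0.2,0.4,8,0,0,0,100],[0.2,0.4,11.9,0,0,0,100],[0.2,0.4,11.9,0,0,0,100],[0.2,0.4,11.9,0,0,0,100],[0.2,0.4,11.9,0,0,0,100],[0.2,0.4,11.9,0,0,0,100],[0.2,0.4,11.9,0,0,0,100]]' | grep -v rot
python3 -m jog '[[0,0,0,0,0,0,200],[0,0,0,0,0,0,255],[0,0,0,0,0,0,255],[0,0,0,0,0,0,255],[0,0,0,0,0,0,255],[0,0,0,0,0,0,255],[0,0,0,0,0,0,255]]' 60
```

```text
t: 25.12
tool_pos: [0.5112, 0.3522, 0.0866]
contact_force: [-0.8, -0.0, -0.1]
opening: 0.0518
t: 25.7
tool_pos: [0.512, 0.3527, 0.088]
tool_rot: [0.653, 3.068, 0.004]
contact_force: [-0.6, 0.6, 5.4]
opening: 0.0135
```

```bash
python3 -m jog '[[0,0,-4,0,0,0,255],[0,0,-8,0,0,0,255],[0,0,-12,0,0,0,255],[0,0,-16,0,0,0,255],[0,0,-20,0,0,0,255],[0,0,-22,0,0,0,255],[0,0,-22,0,0,0,255]]' | grep -v rot
python3 -c "
from h import *
print(get_obs()['q'].round(2))
go([.585,-.03,.305],1.571+.13)"
```

```text
t: 26.28
tool_pos: [0.5128, 0.3534, 0.3156]
contact_force: [0.9, -0.4, 0.9]
opening: 0.0133
[ 0.48  0.    1.54 -0.    1.58 -0.67]
go [-22.2  -32.09   0.91] [ 0.009  0.014 -0.55 ]
```

```bash
python3 -m jog '[[-22,-32,0.9,0,0,-0.55,255],[-22,-32,0.9,0,0,-0.55,255],[-22,-32,0.9,0,0,-0.55,255],[-22,-32,0.9,0,0,-0.55,255],[-22,-32,0.9,0,0,-0.55,255],[-22,-32,0.9,0,0,-0.55,255],[-22,-32,0.9,0,0,-0.55,255],[-22,-32,0.9,0,0,-0.55,255]]' | grep -v rot
python3 -c "
from h import *
go([.585,-.03,.305],1.571+.13)"
```

```text
t: 26.95
tool_pos: [0.5707, 0.0327, 0.3033]
contact_force: [1.2, 0.7, -0.2]
opening: 0.0131
go [-0.6 -6.4 -0.2] [0.005 0.013 0.   ]
```

```bash
python3 -m jog '[[-0.6,-6.4,-0.2,0.005,0.013,0,255],[-0.6,-6.4,-0.2,0.005,0.013,0,255],[-0.6,-6.4,-0.2,0.005,0.013,0,255],[-0.6,-6.4,-0.2,0.005,0.013,0,255]]' | grep -v rot
python3 -c "
from h import *
im,c=snap('wrist','w15');p=proj(c,[[.4957,-.0466,.12]])[0];print(p)
np.savez('c15.npz',R=c['R'],t=c['t'])
x,y=map(int,p);x0=max(0,x-60);y0=max(0,y-45);print(x0,y0)
a=im[y0:y0+90,x0:x0+120];a=cv2.resize(a,None,fx=5,fy=5,interpolation=cv2.INTER_CUBIC);b=cv2.resize(im,(200,150));a[-150:,-200:]=b
cv2.imwrite('pics/w15z.png',a[:,:,::-1])"
```

```text
t: 27.28
tool_pos: [0.5844, -0.031, 0.3026]
contact_force: [-0.0, 1.6, -1.6]
opening: 0.0132
[277.71525138  89.54133702]
217 44
```

View pics/w15z.png

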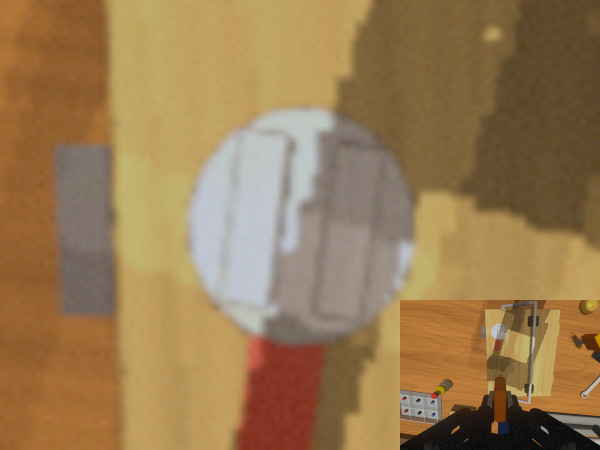

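Wrist zoom: cam disc centred at (302,225). The slot's jaw edges go from (292,135) to (270,305) and from (330,145) to (312,315). The tongue is at the bottom (+x), turned slightly clockwise, and the key hangs in the jaws.

```bash
python3 - <<'E'
from h import *
c=calibration('wrist');f=lambda a:np.array(a)/5+[217,44]
for a,z in(([[292,135],[270,305]],.123),([[330,145],[312,315]],.123),([[240,135],[222,300]],.123)):
    q=onz(c,f(a),z);d=q[1]-q[0];print(q.mean(0).round(4),np.linalg.norm(d).round(4),np.arctan2(d[1],d[0]).round(3))
print("disc",onz(c,f([[302,225]]),.115).round(4), "edges",onz(c,f([[190,225],[414,225]]),.115).round(4))
# key handle as held: orange mask
im=cv2.imread('pics/w15.png');h=cv2.cvtColor(im,cv2.COLOR_BGR2HSV)
m=cv2.inRange(h,(5,180,60),(24,255,255));m[:190]=0;m[:,:250]=0;m[:,310:]=0
for v in range(200,380,12):
    r=np.where(m[v])[0]; print(v,(r.min(),r.max()) if len(r) else None,end=' ')
t,R=tool();print(t,R.as_matrix().round(4).tolist())
go([.4960,-.0465,.22],1.571+.02)
E
```

```text
[ 0.4953 -0.0498  0.123 ] 0.0292 -0.01
[ 0.4961 -0.0425  0.123 ] 0.0292 0.02
[ 0.496  -0.0586  0.123 ] 0.0283 0.003
disc [[ 0.4952 -0.046   0.115 ]] edges [[ 0.4978 -0.0663  0.115 ]
 [ 0.4925 -0.0258  0.115 ]]
200 None 212 None 224 (np.int64(267), np.int64(294)) 236 (np.int64(265), np.int64(295)) 248 (np.int64(264), np.int64(295)) 260 (np.int64(262), np.int64(298)) 272 (np.int64(262), np.int64(298)) 284 (np.int64(263), np.int64(297)) 296 (np.int64(263), np.int64(297)) 308 (np.int64(263), np.int64(296)) 320 (np.int64(264), np.int64(296)) 332 (np.int64(264), np.int64(296)) 344 (np.int64(260), np.int64(273)) 356 (np.int64(256), np.int64(265)) 368 (np.int64(255), np.int64(272)) [ 0.58438535 -0.02988746  0.30305536] [[-0.9916, -0.1293, -0.0032], [-0.1293, 0.9916, 0.0016], [0.003, 0.002, -1.0]]
go [ 8.95 -0.52  8.33] [ 0.002 -0.003  0.109]
```

```bash
python3 - <<'E'
from h import *
c=calibration('wrist');t,R=tool()
# tool-frame model points: key axis, TCP z .088 when key tip z .02 -> tip 0.068 ahead; handle top .022 behind
P=[[0,0,.068],[.009,0,.068],[-.009,0,.068],[0,0,.028],[.02,0,.028],[.02,0,-.022],[-.02,0,-.022],[.02,.007,.028],[.02,-.007,.028]]
print(proj(c,t+R.apply(P)).round(1).tolist())
im=cv2.imread('pics/w15.png')
a=cv2.resize(im[130:280,220:340],None,fx=4,fy=4,interpolation=cv2.INTER_CUBIC);cv2.imwrite('pics/w15k.png',a)
E
```

```text
[[284.0, 228.1], [284.0, 214.8], [283.9, 241.0], [284.8, 254.6], [285.0, 219.0], [286.8, 263.0], [286.3, 351.0], [298.6, 219.0], [271.3, 219.0]]
```

View pics/w15k.png

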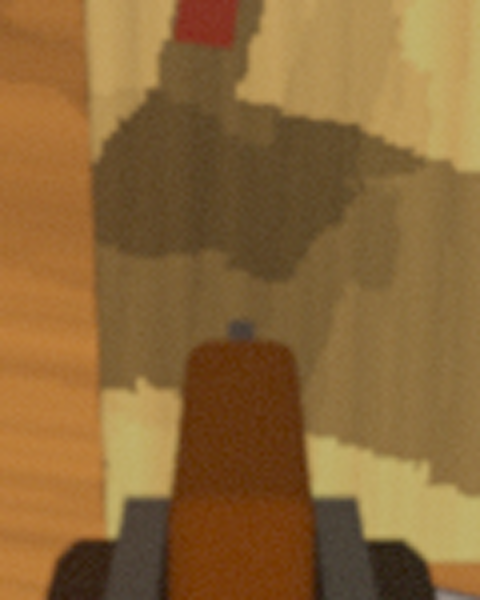

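Blade tip shows at (241,328), which is u≈280.3 in the full image. That is about 2.5 mm to -y and 3 mm to +x of the kinematic prediction, in tool axes. I'll hover the tip 20 mm over the slot with this bias taken out, then check again.

```bash
python3 -c "
from h import *
go([.4985,-.0437,.213],1.571+.01)"
```

```text
go [ 8.67 -0.28  9.03] [ 0.002 -0.003  0.119]
```

```bash
python3 -m jog '[[4,-0.2,2,0,0,0.119,255],[8.7,-0.3,4,0,0,0.119,255],[8.7,-0.3,6,0,0,0.119,255],[8.7,-0.3,8,0,0,0.119,255],[8.7,-0.3,9,0,0,0.119,255],[8.7,-0.3,9,0,0,0.119,255],[8.7,-0.3,9,0,0,0.119,255]]'
python3 -c "
from h import *
im,c=snap('wrist','w16');t,R=tool();print(t)
print(proj(c,[[.4955,-.0462,.123],[.4955-.015,-.0462,.123]]),proj(c,t+R.apply([[.012,-.0025,.068],[.003,-.0025,.068]])))
a=im[120:280,190:370];cv2.imwrite('pics/w16k.png',cv2.resize(a,None,fx=4,fy=3.75,interpolation=cv2.INTER_CUBIC)[:,:,::-1])"
```

```text
t: 27.92
tool_pos: [0.4983, -0.0431, 0.2132]
tool_rot: [0.019, -3.138, -0.003]
contact_force: [-0.1, 0.3, 0.1]
opening: 0.013
[ 0.49903037 -0.04341352  0.21439346]
[[279.06828334 213.22962031]
 [279.30369703 192.56370308]] [[279.56395902 211.67888269]
 [279.57376828 225.12050689]]
```

View pics/w16k.png

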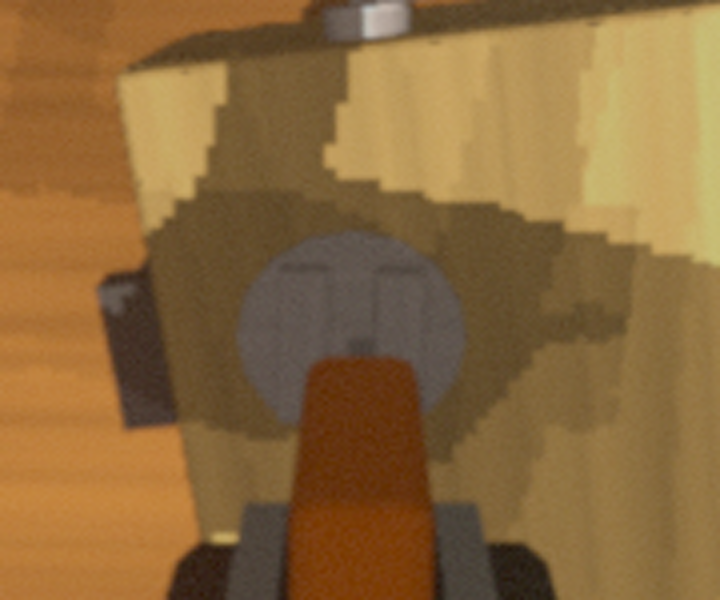

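Wrist zoom: slot centre at u≈351 between jaw edges 330 and 372, blade at u≈361, so the key must shift about 1.6 mm toward tool -y. The yaw is parallel.

```bash
python3 -m jog '[[-0.1,-0.18,0,0,0,0,255],[-0.1,-0.18,0,0,0,0,255],[-0.1,-0.18,0.8,0,0,0,255],[-0.1,-0.18,1.5,0,0,0,255],[-0.1,-0.18,2,0,0,0,255],[-0.1,-0.18,2.4,0,0,0,255],[-0.1,-0.18,2.6,0,0,0,255],[-0.1,-0.18,2.6,0,0,0,255]]'
python3 -c "
from h import *
o=get_obs();print(o['tool_pos'],o['contact_force'],o['wrist_torque'])"
```

```text
t: 28.63
tool_pos: [0.4995, -0.0451, 0.1873]
tool_rot: [0.019, -3.138, -0.003]
contact_force: [-0.1, 0.3, -0.3]
opening: 0.0129
[ 0.49948132 -0.04507455  0.18731393] [-0.06701521  0.31199341 -0.3346602 ] [-0.01853466 -0.00140948 -0.0006189 ]
```

```bash
python3 -m jog '[[0,0,0.2,0,0,0,255],[0,0,0.4,0,0,0,255],[0,0,0.4,0,0,0,255]]'
python3 -c "
from h import *
go([.4995,-.045,.184],1.571+.01-.5)"
```

```text
t: 28.88
tool_pos: [0.4995, -0.0451, 0.1832]
tool_rot: [0.019, -3.138, -0.003]
contact_force: [-0.1, -0.5, -0.2]
opening: 0.013
go [-0.    0.01 -0.08] [ 0.001 -0.004  0.502]
```

```bash
python3 -m jog '[[0.2,0,0,0,0,0,255],[0.2,0,0,0,0,0.1,255],[0.2,0,0,0,0,0.2,255],[0.2,0,0,0,0,0.3,255],[0.2,0,0,0,0,0.4,255],[0.2,0,0,0,0,0.5,255],[0.2,0,0,0,0,0.6,255],[0.2,0,0,0,0,0.6,255]]'
python3 -c "
from h import *
o=get_obs();print(o['tool_pos'],o['contact_force'],o['wrist_torque'])
go([.4975,-.045,.183],1.571+.01-1.2)"
```

```text
t: 29.55
tool_pos: [0.4971, -0.0455, 0.1833]
tool_rot: [-0.912, -3.002, 0.001]
contact_force: [-1.6, -1.3, -0.6]
opening: 0.0128
[ 0.49712368 -0.0455201   0.18330519] [-1.60858619 -1.27980923 -0.56141174] [-0.40496336  0.29924926  0.10072924]
go [-0.    0.06  0.03] [-0.003 -0.003  0.6  ]
```

```bash
python3 -m jog '[[0,0,0,0,0,0.1,255],[0,0,0,0,0,0.2,255],[0,0,0,0,0,0.3,255],[0,0,0,0,0,0.4,255],[0,0,0,0,0,0.5,255],[0,0,0,0,0,0.6,255],[0,0,0,0,0,0.6,255]]'
python3 -c "
from h import *
o=get_obs();print(o['tool_pos'],o['contact_force'],o['wrist_torque'],o['q'][5])
go([.4975,-.045,.183],1.571+.01-1.75)"
```

```text
t: 30.13
tool_pos: [0.4966, -0.0458, 0.1833]
tool_rot: [-1.757, -2.599, 0.005]
contact_force: [-2.0, -1.4, 0.9]
opening: 0.0133
[ 0.49655958 -0.04579111  0.18328021] [-2.04738674 -1.38039514  0.94643204] [-0.33342636  0.50994234  0.04439656] -0.6222345083658384
go [0.04 0.12 0.03] [-0.006 -0.001  0.551]
```

```bash
for i in 1 2 3; do python3 -m jog '[[0,0,0,0,0,0.1,255],[0,0,0,0,0,0.2,255],[0,0,0,0,0,0.2,255]]' | grep -E "pos|rot"
python3 -c "
from h import *
o=get_obs();y=tool()[1].as_matrix()[:,1];print('yaw',np.arctan2(y[1],y[0]).round(3),o['contact_force'],o['wrist_torque'])"; done
```

```text
tool_pos: [0.4963, -0.0458, 0.1833]
tool_rot: [-2.004, -2.413, 0.007]
yaw 0.184 [-2.44922885 -1.42383251  0.44410333] [-0.25826791  0.47651958  0.02650919]
tool_pos: [0.4961, -0.0458, 0.1833]
tool_rot: [-2.231, -2.205, 0.008]
yaw -0.012 [-3.48591952 -1.73142483  0.94040841] [-0.14149959  0.48048959  0.01084739]
tool_pos: [0.4958, -0.0457, 0.1833]
tool_rot: [-2.435, -1.977, 0.009]
yaw -0.207 [-2.36296082  0.21022088  1.24082816] [-0.06720666  0.62653227  0.189714  ]
```

```bash
python3 -m jog '[[0,0,0,0,0,0.06,255],[0,0,0,0,0,0.1,255],[0,0,0,0,0,0.1,255],[0,0,0,0,0,0.1,255]]' | grep -E "pos|open"
python3 -c "
from h import *
o=get_obs();y=tool()[1].as_matrix()[:,1];print('yaw',np.arctan2(y[1],y[0]).round(3),o['contact_force'],o['wrist_torque'])"
```

```text
tool_pos: [0.4954, -0.0451, 0.1833]
opening: 0.0126
yaw -0.301 [-2.9216403   1.68407147  0.95585148] [0.46176216 0.7651593  0.41639397]
```

Torque about z climbs from 0.01 to 0.42 N m, so the cam is on its stop. I'll unload it within the blade's play, lift out and check the cam by masks.

```bash
python3 -m jog '[[0,0,0,0,0,-0.1,255],[0,0,0,0,0,-0.2,255],[0,0,0,0,0,-0.2,255]]' | grep -E "pos"
python3 -c "
from h import *
o=get_obs();print(o['contact_force'],o['wrist_torque'])"
python3 -m jog '[[0,0,-1,0,0,0,255],[0,0,-3,0,0,0,255],[0,0,-6,0,0,0,255],[0,0,-9,0,0,0,255],[0,0,-12,0,0,0,255],[0,0,-12,0,0,0,255],[0,0,-12,0,0,0,255]]' | grep -E "pos|force|open"
python3 - <<'E'
from h import *
go([.585,.03,.31],1.571+.13)
im,c=snap('wrist','w17')
h=cv2.cvtColor(im,cv2.COLOR_RGB2HSV);m=cv2.inRange(h,(0,150,60),(6,255,255))|cv2.inRange(h,(174,150,60),(180,255,255))
for k in cv2.findContours(m,cv2.RETR_EXTERNAL,cv2.CHAIN_APPROX_SIMPLE)[0]:
    if cv2.contourArea(k)>20:
        r=cv2.minAreaRect(k);p=onz(c,[r[0]],.115)[0];print(np.round(r[0]),np.round(r[1]),'box',Ro.from_euler('z',-.13).apply(p-[.552,.0215,0]).round(3))
E
```

```text
tool_pos: [0.4959, -0.0451, 0.1833]
[-0.42369292 -1.15512976 -0.21089511] [0.01338936 0.11937828 0.0161634 ]
tool_pos: [0.4982, -0.0456, 0.3071]
contact_force: [-0.1, 1.2, -1.0]
opening: 0.0131
go [ 8.37  7.9  -0.3 ] [-1.000e-03  0.000e+00  1.343e+00]
[516. 361.] [10.  6.] box [ 0.173 -0.348  0.115]
[468. 308.] [19. 15.] box [ 0.115 -0.254  0.115]
[185. 274.] [ 4. 26.] box [-0.187 -0.137  0.115]
[284. 209.] [15. 12.] box [-0.065 -0.089  0.115]
```

Red tongue at box (-65, -89) mm, straight toward the front over the strike, so the cam is seated. Returning the key to its pick pose.

```bash
python3 -c "
from h import *
print(get_obs()['q'].round(2));t,R=tool()
for yaw in(1.151,):
    y=np.array([np.cos(yaw),np.sin(yaw),0]);z=np.array([0,0,-1.]);x=np.cross(y,z)
    print(R.inv().apply(np.array([.5128,.3534,.316])-t)*100,(R.inv()*Ro.from_matrix(np.c_[x,y,z])).as_rotvec())"
```

```text
[-0.24 -0.28  1.81 -0.    1.61 -0.14]
[39.84114236 -2.33192706 -1.10945959] [-0.00380189 -0.00359069 -1.24820081]
```

```bash
python3 -m jog '[[39.8,-2.3,-1,0,0,-1.248,255],[39.8,-2.3,-1,0,0,-1.248,255],[39.8,-2.3,-1,0,0,-1.248,255],[39.8,-2.3,-1,0,0,-1.248,255],[39.8,-2.3,-1,0,0,-1.248,255],[39.8,-2.3,-1,0,0,-1.248,255],[39.8,-2.3,-1,0,0,-1.248,255],[39.8,-2.3,-1,0,0,-1.248,255]]' | grep pos
python3 -c "
from h import *
go([.5125,.353,.25],1.151)"
```

```text
tool_pos: [0.5093, 0.2896, 0.3109]
go [3.61 5.23 6.08] [-0.004 -0.007 -0.242]
```

```bash
python3 -m jog '[[3.6,5.2,0,0,0,-0.242,255],[3.6,5.2,0,0,0,-0.242,255],[3.6,5.2,3,0,0,-0.242,255],[3.6,5.2,6,0,0,-0.242,255],[3.6,5.2,6,0,0,-0.242,255],[3.6,5.2,6,0,0,-0.242,255],[3.6,5.2,6,0,0,-0.242,255]]' | grep pos
python3 -c "
from h import *
go([.5125,.353,.145],1.151);print(tool()[1].as_matrix().round(3).tolist())
im,c=snap('wrist','w18')"
```

```text
tool_pos: [0.5126, 0.3524, 0.2512]
go [-0.05  0.09 10.62] [-0.003 -0.007 -0.   ]
[[-0.913, 0.408, -0.008], [0.408, 0.913, -0.0], [0.007, -0.003, -1.0]]
```

```bash
python3 -m jog '[[-0.05,0.09,4,0,-0.007,0,255],[-0.05,0.09,8,0,-0.007,0,255],[-0.05,0.09,11,0,-0.007,0,255],[-0.05,0.09,12.5,0,-0.007,0,255],[-0.05,0.09,13.5,0,-0.007,0,255],[-0.05,0.09,13.5,0,-0.007,0,255]]' | grep -E "pos|force"
python3 -c "
from h import *
go([.5122,.353,.0885],1.151);o=get_obs();print(o['contact_force'],o['wrist_torque'])"
```

```text
tool_pos: [0.513, 0.3529, 0.1169]
contact_force: [0.5, -0.2, -0.3]
go [ 0.08 -0.02  2.84] [-0.003  0.    -0.001]
[ 0.45854017 -0.2103911  -0.29043864] [ 0.01735227  0.06124339 -0.03058193]
```

```bash
python3 -m jog '[[0.05,0,1,0,0,0,255],[0.05,0,2,0,0,0,255],[0.05,0,2.6,0,0,0,255],[0.05,0,2.8,0,0,0,255],[0.05,0,2.8,0,0,0,255]]' | grep -E "pos|force"
python3 -m jog '[[0,0,0,0,0,0,240],[0,0,0,0,0,0,210],[0,0,0,0,0,0,180],[0,0,0,0,0,0,140],[0,0,0,0,0,0,100],[0,0,0,0,0,0,100],[0,0,0,0,0,0,100]]' | grep -E "pos|force|open"
python3 -m jog '[[0,0,-3,0,0,0,100],[0,0,-6,0,0,0,100],[0,0,-10,0,0,0,100],[0,0,-14,0,0,0,100],[0,0,-14,0,0,0,100],[0,0,-14,0,0,0,100]]' | grep -E "pos|force|open"
python3 - <<'E'
from h import *
im,c=snap('wrist','w19');t,ct=snap('top','top19')
def ext(f):
    h=cv2.cvtColor(cv2.imread(f),cv2.COLOR_BGR2HSV);m=cv2.inRange(h,(5,180,60),(24,255,255));return m
a=cv2.imread('pics/w19.png');b=cv2.imread('pics/w14.png');print(tool()[0])
cv2.imwrite('pics/w19k.png',cv2.resize(np.hstack([b[120:270,210:380],a[120:270,210:380]]),None,fx=2.3,fy=2.3))
h=cv2.cvtColor(t,cv2.COLOR_RGB2HSV);m=cv2.inRange(h,(10,200,100),(30,255,255))[190:240,125:170];print(cv2.boundingRect(m))
E
```

```text
tool_pos: [0.5125, 0.3531, 0.0887]
contact_force: [0.4, -0.0, -0.4]
tool_pos: [0.5125, 0.3531, 0.0888]
contact_force: [-0.7, 0.5, 0.6]
opening: 0.052
tool_pos: [0.5145, 0.3544, 0.2334]
contact_force: [-0.0, 0.7, -0.9]
opening: 0.052
[0.51228849 0.3532472  0.22806258]
(14, 11, 25, 21)
```

```bash
python3 - <<'E'
from h import *
s,cs=snap('side','s19')
def orr(im,lo,roi):
    x0,y0,x1,y1=roi;m=cv2.inRange(cv2.cvtColor(im,cv2.COLOR_BGR2HSV),lo,(24,255,255))[y0:y1,x0:x1]
    k=max(cv2.findContours(m,cv2.RETR_EXTERNAL,cv2.CHAIN_APPROX_SIMPLE)[0],key=cv2.contourArea)
    r=cv2.minAreaRect(k);return np.round(r[0]+np.array([x0,y0]),1),np.round(r[1],1),round(r[2]),cv2.boundingRect(k)
for f,roi in(('side0',(245,290,275,330)),('s19',(245,290,275,330)),('top0',(130,195,165,235)),('top19',(130,195,165,235))):
    im=cv2.imread(f'pics/{f}.png')
    try:print(f,orr(im,(5,215,120),roi))
    except Exception as e:print(f,e)
# bail bar line & cam tongue in side view
print('bail clamped proj',[proj(cs,[p])[0].round().tolist() for p in (Ro.from_euler('z',.13).apply([[-.05,.025,.13],[.05,.025,.13]])+[.552,.0215,0])])
h=cv2.cvtColor(s,cv2.COLOR_RGB2HSV)
for x in(-.05,0,.05):
    p=proj(cs,Ro.from_euler('z',.13).apply([[x,.025,.130]])+[.552,.0215,0])[0].astype(int);print(p,h[p[1]-5:p[1]+6,p[0]].tolist())
E
```

```text
side0 (array([260.4, 311.5]), array([24.2, 15.7]), 32, (7, 9, 17, 25))
s19 (array([260. , 311.5]), array([23., 16.]), 90, (7, 10, 17, 24))
top0 (array([144.4, 214.2]), array([ 5.4, 14.3]), 27, (10, 12, 10, 15))
top19 (array([140.5, 219. ]), array([2., 3.]), 90, (9, 23, 4, 3))
bail clamped proj [[297.0, 195.0], [255.0, 192.0]]
[296 194] [[25, 116, 253], [26, 112, 253], [26, 111, 253], [24, 118, 252], [23, 122, 251], [22, 26, 252], [20, 6, 252], [17, 21, 227], [20, 80, 178], [25, 112, 243], [27, 104, 253]]
[275 193] [[5, 150, 63], [6, 152, 67], [5, 151, 66], [6, 152, 62], [4, 149, 60], [5, 143, 57], [9, 93, 52], [20, 68, 75], [19, 72, 99], [20, 73, 102], [19, 74, 97]]
[255 191] [[20, 71, 100], [18, 82, 100], [11, 108, 80], [5, 151, 66], [6, 149, 65], [4, 147, 66], [5, 152, 67], [5, 150, 68], [5, 150, 68], [5, 143, 75], [5, 139, 79]]
```

```bash
python3 -c "
from station import *
o=get_obs();print(o['t'],o['contact_force'],o['opening']);print(finish_job())"
```

```text
35.55 [-0.38672567  0.37719148  0.26845009] 0.05187267022509485
the job is handed in; nothing more can be done
None
```

I handed the job in at about 36 s of the 210 s. Every step was carried out, and `finish_job` reported no verdict.

- **Kit items:** only the blue tin and one black grip were out. Both lie in the box; I saw them flat inside before shutting the lid.
- **Lid and bail:** the lid is shut. The bail went over centre, and the last wrist picture of it shows the bar across both rubber blocks. The final side image has wire pixels where one clamped-bar point should be; the arm appears to hide the other two.
- **Cam:** I turned it with the blade only. The torque climbed to about 0.4 N m at the stop, and the red tongue was then at box (−65, −89) mm, over the front strike.
- **Key:** it is back in its stand. In the side image the handle is within a pixel of where it started, and there was no contact force on the way down.

**Checks that failed or disagreed:**
- The final top-view check of the key was useless, with almost no orange visible there.
- The last close-up of the key was refused because the 16-picture limit was reached, so the upright check rests on the side-image numbers.
- The wrist camera showed the held key about 2.5–4 mm off where the arm's own position put it. I corrected for this by comparing blade and slot directly in the image.
- I did not measure the bystanders at the end. The wrench and bell were where they belonged in the wrist pictures.

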